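# Count to the third bay of the divider rack and push the cap in

## Robot

A 6-joint arm with a two-finger parallel gripper is mounted at the origin on the work surface. World frame = base frame: x ahead of the robot, y to its left, z up, the work surface at z = 0. Lengths are in m, angles in degrees, forces in N, time in s.
With the tool pointing down it reaches from about 0.35 to 0.875 m from the base axis. Payload 4.2 kg.
Tool frame: the origin (TCP) lies where the fingers leave the gripper's body, on its centre line; the fingertips stand 73 mm ahead of it and the grasp point (between the pads) lies 54 mm ahead of it; z points along the fingers, y is the line along which they close (so a half turn about z gives the same grasp; the last joint's range is limited). The gripper opens to 85 mm and grips with 20 to 120 N. Pads are 22 mm wide; open, the fingers measure 114 mm over their backs; the gripper's body (76 mm by 85 mm) begins 54 mm behind the grasp point. The pads swing forward as they close: fully open they stand 13 mm farther back than shut.
Start: joints at [-49.469, 22.042, 0.453, 0, -68.411, -14.817], TCP at [0.271, -0.563, 0.304] pointing down, gripper open.
Joint ranges: [-179.83, 179.83], [-69.29, 118.12], [-61.27, 80.66], [-181.25, 117.63], [-171.15, -9.14], [-177.46, 177.46]. Speed limits (degrees/s): [159.86, 159.86, 180, 180, 180, 180].

## Interface

Orientations are given as [roll, pitch, yaw] about the fixed x, y, z axes, in that order (R = Rz(yaw) Ry(pitch) Rx(roll)).
In Python, from bench import env, cams, ticket, models, sensors gives the robot as it stands. Calls block until the motion is done:
- env.reach(position, orientation): joint-space move of the TCP to a pose.
- env.servo_line(position, rotation=None, feed=0.15): straight line of the TCP; rotation=None keeps the orientation; feed is the mean speed in m/s.
- env.goto_joints(angles): joint-space move.
- env.command_gripper(opening, squeeze=None): finger opening in m; squeeze is the grip in N (None keeps the last); returns when the fingers have stopped.
- env.wait(seconds).
- env.inverse_kinematics(position, orientation): joint angles nearest the present ones, or None.
- cams.capture(name): name is "scene" or "top" or "wrist"; returns a dict with "frame" (480x640x3 uint8, red, green, blue), "z_map" (480x640 float32, m along the optical axis (not along the pixel's ray), 0 where there is no reading), "K" (3x3 intrinsics, pixels), "R" (3x3) and "t" (3): a world point X has camera coordinates R X + t; the wrist camera has in their place "mount" (4x4, takes a point from camera to tool coordinates, whose origin is the TCP and whose axes are the flange's). Camera axes: x right, y down, z forward; pixel columns grow to the right and rows downward; lengths in m; the calibration is good to about 2 mm. A picture is of the moment at which its call begins: read the wrist's pose just before it.
A pose or a line that the arm cannot do raises env.MotionError and nothing moves.
- ticket.hand_in(): hands the job in; it is judged then, once.
Trained networks look in a picture, given as the dict that the camera call returned (one of the last four; its "shot" number tells which), for a name from the list of things; names that differ only in an ending like _2 or _b are one class to them, and where a whole thing is asked for, a point or a joint stands for the part that bears it (a point fixed in the world has none). Each returns a list of dicts, best first, with "score" (0 to 1); they miss things now and then, are a little off and sometimes report something else, mostly with a low value. They report only what shows in the picture. A call takes as long as a camera call. They do not tell look-alikes from the thing itself.
- models.find_in(picture, name): "location" ([column, row] as shares, 0 to 1, of the picture: columns of its width, rows of its height, amid what is visible of it).
Readings, each from a call of its own:
- sensors.current_clock(): time.
- sensors.current_joints(): joint angles.
- sensors.current_dq(): joint speeds.
- sensors.current_effort(): joint torques, N m.
- sensors.current_position(): TCP position.
- sensors.current_orientation(): TCP orientation.
- sensors.current_contact_force(): force on the tool from outside, world axes, zero at the start.
- sensors.current_torque(): the same for the moment, N m.
- sensors.current_opening(): finger opening in m.
- sensors.current_grip_force(): force on a finger pad.
Only numpy, scipy, OpenCV 4.12 (cv2) and the standard library are available. Lean on these libraries where they do the work, as an engineer would, in place of code of your own. Each camera call takes 0.05 s, during which the arm holds its last target. There are 200 camera calls.

## Task

With the fingers closed, run the fingertips along the sprung rail on top of the divider rack, pressing it down lightly all the way, starting over the first gap at the end that has the black bow handle and counting gaps, and stop at the third gap without running on past it. Then lift off and push the loose white D-shaped cap lying in front of the rack along the bench into that third gap, round nose first, until it is fully home against the back. Only push the cap, never lift it, and leave everything else where it stands.

Things in the scene. Friction and masses are not known exactly. Their poses are not given: they have to be found in the camera images.
- rack: Fixed steel divider rack, six equal gaps in a row, open at front and top, no floor. Origin on the bench, mid-width, in the plane of the dividers' front edges; x points into the gaps (away from the robot), y along the row. Dividers 4 mm thick, 60 long (x), 38 high, every 52 mm from y = -156 to 156; gaps 48 mm clear, centred at y = -130, -78, -26, 26, 78, 130; back wall at x = 60 mm.
- rail_mid (a point): Middle of the top face of the aluminium rail, which runs along the rack's y above its back wall: 312 mm long (all six gaps), 14 mm wide, 8 mm thick, its top 60 mm above the bench and 67 mm behind the dividers' front edges. The rack's dividers and back wall stay 22 mm below the rail's top.
- rail (a joint): How far the rail is pressed down, m: 0 at rest, 0.010 at its stop. It sinks level as a whole, wherever it is pressed, and springs back; it takes about 1.5 N to start moving and 6 N per further 10 mm. A light touch of 2 to 7 mm is plenty.
- end_handle: Fixed steel end block (74 x 30 x 38 mm) with a black bow handle arching over it along x, 91 mm high in all, standing at one end of the rack, at y = +175 or -175 mm in the rack's frame. Gaps are counted from this end. Origin on the bench, mid-width, level with the dividers' front edges.
- cap: Loose white plastic cap to push, D-shaped in plan: 60 mm long (x), 40 wide (y), 26 high, 55 to 115 g. Origin on its underside at the centre of the 60 x 40 outline. The +x end is a half-round nose (radius 20), the -x end flat; sides flat from x = -30 to 10. Lies before the rack, nose roughly towards it. Home, its nose meets the back wall and its flat end is flush with the dividers' front edges.
- cap_nose (a point): Tip of the cap's round nose, on the cap's x axis, 30 mm from its origin and 13 mm up.
- end_plain: Fixed steel end block (74 x 30 x 38 mm) without a handle, at the other end of the rack. Origin as for end_handle.
- stored_cap: Another loose white cap of the same shape, already home in the second gap from the rack's +y end. Leave it. Origin as for cap.
- stored_block: Loose grey terminal block, 50 x 34 x 22 mm, in the gap at the rack's -y end. Leave it. Origin at the centre of its underside.
- jar: Small closed jar, 38 mm across, 50 mm high, standing in front of the rack to the left. Leave it. Origin at the centre of its underside.
- screwdriver: Screwdriver, 150 mm long, lying in front of the rack to the right. Leave it.
- tape: Grey ring-shaped roll, 90 mm across, 24 mm high, at the right of the bench. Leave it. Origin at the centre of its underside.
- mug: White mug, 76 mm across, 85 mm high, at the left of the bench. Leave it. Origin at the centre of its underside.
Not all that is in view belongs to the job. Leave any purple or yellow look-alike of the end_handle alone.

How it is judged:
By the outcome, as a careful person would: the job done as asked, in the order asked, and still so for the second after the job is handed in, with the robot touching nothing.
It also fails if it takes over 64 s, if anything falls off the work surface, if the arm or the gripper's body presses on something with over 40 N, if the wrist force passes 120 N, or if a joint passes its speed limit or range.

## Working session

There is one attempt and no reset: what is moved stays moved. The work goes in short steps, each a Python script; the robot and the scene stay as the last script left them, time stands still between calls to the robot, and variables do not carry over. Pictures are saved under pics/ and viewed, at most 10 in all, crops included, and the job is handed in when it is done.

```bash
mkdir -p pics; cat > h.py <<'E'
import numpy as np, cv2
from bench import env, cams, ticket, models, sensors
def save(p,n,crop=None,s=1):
    f=p["frame"][:,:,::-1]
    if crop: f=f[crop[1]:crop[3],crop[0]:crop[2]]
    cv2.imwrite("pics/"+n,cv2.resize(f,None,fx=s,fy=s,interpolation=cv2.INTER_CUBIC))
def cloud(p):
    z=p["z_map"].astype(float); v,u=np.mgrid[:480,:640]; K=p["K"]
    c=np.stack([(u-K[0,2])/K[0,0]*z,(v-K[1,2])/K[1,1]*z,z],-1)
    w=(c-p["t"])@p["R"]; w[z==0]=np.nan
    return w
E
python3 - <<'E'
from h import *
for n in("top","scene"):
    p=cams.capture(n); save(p,n+"1.png"); w=cloud(p); np.savez("/tmp/"+n,w=w,f=p["frame"],K=p["K"],R=p["R"],t=p["t"])
    for k in("rack","rail_mid","end_handle","cap","end_plain","stored_cap","stored_block","jar","screwdriver"):
        for d in models.find_in(p,k)[:3]:
            c,r=d["location"];c=int(c*640);r=int(r*480);print(n,k,round(d["score"],2),c,r,w[min(r,479),min(c,639)].round(3))
E
```

```text
top rack 0.72 264 178 [0.632 0.087 0.056]
top rail_mid 0.72 280 175 [0.637 0.052 0.064]
top end_handle 0.92 349 136 [ 0.728 -0.098  0.037]
top end_handle 0.87 356 188 [ 0.604 -0.107  0.091]
top end_handle 0.7 396 177 [ 0.636 -0.199  0.039]
top cap 0.61 270 240 [0.502 0.076 0.021]
top end_plain 0.81 195 195 [0.6   0.238 0.034]
top stored_cap 0.76 240 202 [0.585 0.141 0.026]
top stored_cap 0.74 354 190 [ 0.608 -0.107  0.038]
top stored_cap 0.66 278 177 [0.634 0.057 0.059]
top stored_block 0.74 330 191 [ 0.609 -0.056  0.02 ]
top jar 0.62 203 240 [0.5   0.217 0.048]
top screwdriver 0.8 385 236 [ 0.509 -0.175  0.024]
scene rack 0.63 314 291 [0.629 0.08  0.037]
scene rail_mid 0.62 310 285 [0.639 0.078 0.059]
scene end_handle 0.95 259 251 [ 0.639 -0.101  0.062]
scene end_handle 0.87 238 246 [ 0.643 -0.184  0.038]
scene end_handle 0.63 281 234 [ 0.518 -0.165  0.023]
scene cap 0.75 353 272 [0.508 0.085 0.027]
scene end_plain 0.94 376 323 [0.609 0.247 0.036]
scene end_plain 0.55 349 297 [0.579 0.141 0.026]
scene jar 0.71 400 300 [0.519 0.237 0.039]
scene screwdriver 0.55 351 296 [0.572 0.14  0.024]
scene screwdriver 0.48 280 235 [ 0.517 -0.17   0.018]
```

View pics/top1.png

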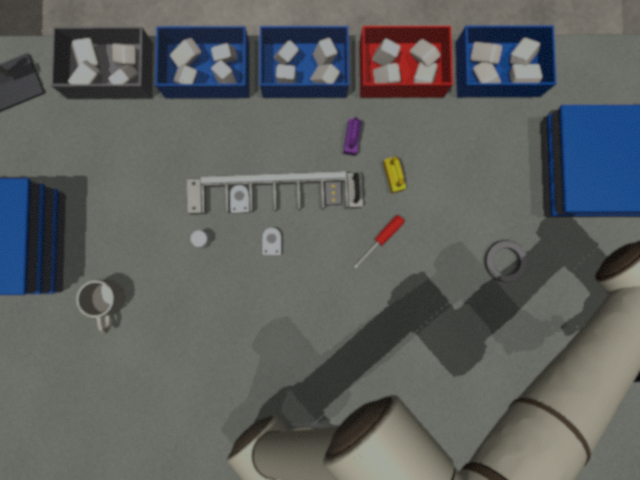

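```bash
python3 - <<'E'
import numpy as np,cv2
d=np.load("/tmp/top.npz");f=d["f"][100:300,170:430,::-1]
cv2.imwrite("pics/crop1.png",cv2.resize(f,None,fx=3,fy=3,interpolation=cv2.INTER_CUBIC))
w=d["w"]
# rail: z .05-.066 elongated
m=(w[...,2]>.050)&(w[...,2]<.068)&(w[...,0]>.55)&(w[...,0]<.72)&(w[...,1]>-.09)&(w[...,1]<.25)
n,l,s,c=cv2.connectedComponentsWithStats(m.astype(np.uint8))
for i in range(1,n):
    if s[i,4]>40:
        P=w[l==i]; r=cv2.minAreaRect((P[:,:2]*1000).astype(np.float32)); print("rail?",s[i],r,np.median(P[:,2]))
m=(w[...,2]>.018)&(w[...,2]<.034)&(w[...,0]>.42)&(w[...,0]<.56)&(w[...,1]>0)&(w[...,1]<.15)
n,l,s,c=cv2.connectedComponentsWithStats(m.astype(np.uint8))
for i in range(1,n):
    if s[i,4]>40:
        P=w[l==i]; print("cap?",s[i],cv2.minAreaRect((P[:,:2]*1000).astype(np.float32)),P.mean(0))
E
```

```text
rail? [201 172 146  12 992] ((633.1572875976562, 66.20576477050781), (16.210222244262695, 310.6925048828125), 1.8994287252426147) 0.058668744742651484
cap? [263 228  18  28 466] ((498.212646484375, 72.57306671142578), (37.55878829956055, 59.133426666259766), 89.8956527709961) [0.49621267 0.07249992 0.0248252 ]
```

View pics/crop1.png

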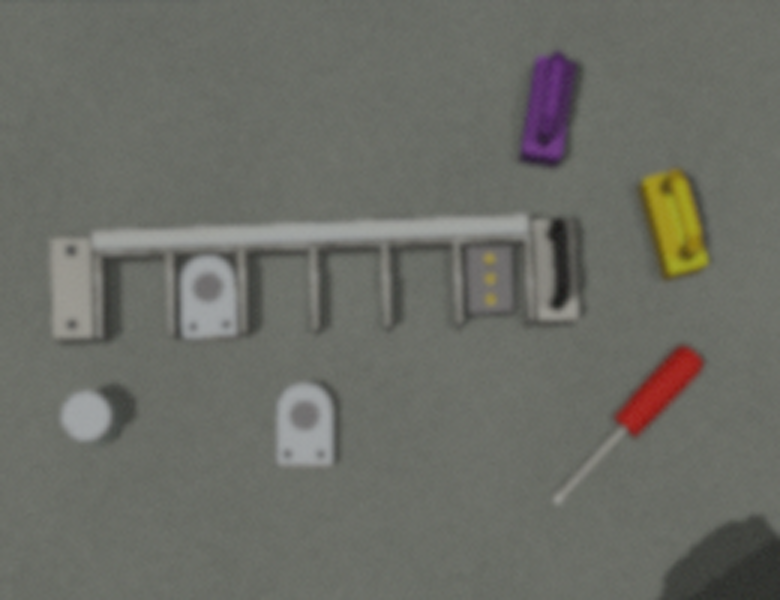

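The top view shows the white rack at about (195–360, 175–210). Three things resemble the handle block:
- **Purple:** at (353,136), standing apart from the rack.
- **Yellow:** at (395,174), also standing apart.
- **Black bow:** at (355,190), on a steel block at the rack's right-hand (-y) end.

The black one fits the description, and the enlarged crop confirms it at (555,268). So gap 1 is the one holding the grey block (y=-130), and gap 3 is at rack y=-26, which is empty. The loose cap is at (271,241), left of gap 3's axis, with its nose towards the rack.

Next I'll move above the work area and take one close look with the wrist camera.

```bash
python3 - <<'E'
from h import *
from scipy.spatial.transform import Rotation as Ro
print(sensors.current_orientation())
env.command_gripper(0.0,20)
o=[180,0,1.9]
for y in(1.9,-178.1):
    print(y,env.inverse_kinematics([.5,.04,.33],[180,0,y]))
q=env.inverse_kinematics([.5,.04,.33],o)
env.reach([.5,.04,.33],o)
tp=np.array(sensors.current_position());ro=sensors.current_orientation()
p=cams.capture("wrist");M=np.array(p["mount"]);T=np.eye(4);T[:3,:3]=Ro.from_euler("xyz",ro,degrees=True).as_matrix();T[:3,3]=tp
C=np.linalg.inv(T@M);p["R"]=C[:3,:3];p["t"]=C[:3,3]
save(p,"wrist1.png");w=cloud(p);np.savez("/tmp/wrist",w=w,f=p["frame"])
print(M.round(3),sensors.current_joints(),sensors.current_clock(),sensors.current_contact_force())
def comp(m,t,mn=200):
    n,l,s,c=cv2.connectedComponentsWithStats(m.astype(np.uint8))
    for i in range(1,n):
        if s[i,4]>mn:
            P=w[l==i];print(t,s[i],cv2.minAreaRect((P[:,:2]*1000).astype(np.float32)),np.median(P,0).round(4))
z=w[...,2]
comp((z>.05)&(z<.07)&(w[...,0]<.7),"rail")
comp((z>.018)&(z<.034)&(w[...,0]>.42)&(w[...,0]<.56),"cap")
comp((z>.032)&(z<.044),"div",100)
E
```

```text
[ 1.79998956e+02  6.82517412e-04 -1.54284135e+02]
1.9 [ 2.31511230e+01  8.83110808e+00 -1.40056068e+01  2.54444375e-14
 -6.71632851e+01  6.87488770e+01]
-178.1 [ 2.31511230e+01  8.83110808e+00 -1.40056068e+01 -2.54444375e-14
 -6.71632851e+01 -1.11251123e+02]
[[-0.    -0.963 -0.268  0.067]
 [ 1.    -0.     0.    -0.001]
 [-0.    -0.268  0.963 -0.07 ]
 [ 0.     0.     0.     1.   ]] [ 2.30830199e+01  8.84350759e+00 -1.40030457e+01  4.05313920e-03
 -6.71658900e+01  6.87409271e+01] 4.1167 [-0.03201533 -0.19232362 -0.02883793]
rail [578  18  25  21 263] ((666.8786010742188, -186.33424377441406), (11.905267715454102, 7.076811790466309), 20.061580657958984) [ 0.6659 -0.1848  0.0606]
rail [ 111   54  359   19 6610] ((632.9725952148438, 67.67343139648438), (14.529083251953125, 312.0367736816406), 1.8865923881530762) [0.6325 0.0686 0.0599]
rail [579  81  23  17 229] ((619.3134765625, -198.6156005859375), (11.876852035522461, 6.746503829956055), 6.383065700531006) [ 0.6187 -0.1974  0.0605]
rail [111 187  33  33 423] ((502.674560546875, 228.1617889404297), (31.162586212158203, 32.17075729370117)
[... 425 characters left out ...]
(36.56555938720703, 21.53977394104004), 18.732200622558594) [0.5091 0.2147 0.023 ]
div [464   0  33   7 132] ((692.3703002929688, -99.75685119628906), (26.698755264282227, 3.4816887378692627), 88.17870330810547) [ 0.6924 -0.1042  0.0361]
div [ 553   18   40   92 2596] ((643.8483276367188, -195.2144775390625), (74.0656967163086, 31.96897315979004), 14.623376846313477) [ 0.6444 -0.1917  0.0381]
div [  88   60  407   83 8640] ((602.9222412109375, 66.94578552246094), (73.60173797607422, 379.8368225097656), 1.8232077360153198) [0.6067 0.0992 0.0378]
div [127 184  25  33 137] ((507.0357666015625, 218.71348571777344), (34.54939270019531, 15.5253267288208), 22.800466537475586) [0.5091 0.2132 0.0399]
```

View pics/wrist1.png

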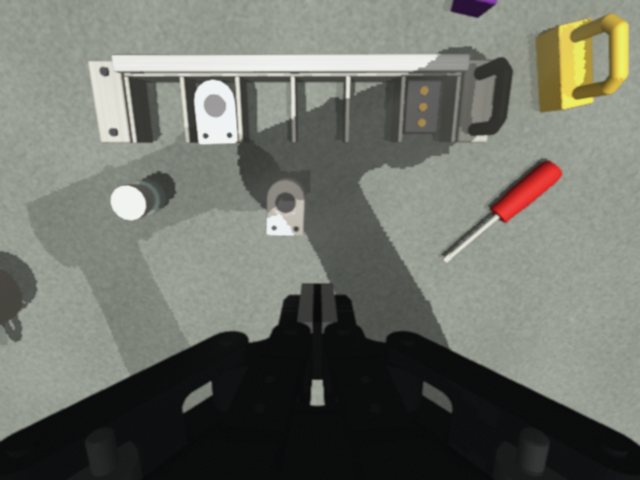

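The wrist view shows the black handle at the right end (490,97), the grey block in gap 1 (423,105), and gap 3 empty between the dividers at columns 293 and 348. The cap is at (285,207), nose towards the rack. Next comes the rail run.

```bash
cat >> h.py <<'E'
YAW=1.88; a=np.deg2rad(YAW); X=np.array([np.cos(a),np.sin(a)]); Y=np.array([-np.sin(a),np.cos(a)])
RM=np.array([.633,.0674]); ORG=RM-.067*X; O=[180,0,YAW]
def at(x,y,z): return [*(ORG+x*X+y*Y),z]
def F(): return np.array(sensors.current_contact_force())
E
python3 - <<'E'
from h import *
env.reach(at(.067,-.130,.19),O)
env.servo_line(at(.067,-.130,.142),feed=.1)
env.wait(.2); f0=F(); print("f0",f0.round(2))
z=.139; hit=None
while z>.124:
    env.servo_line(at(.067,-.130,z),feed=.03); f=F()-f0; print(round(z,4),f.round(2),round(sensors.current_position()[2],4))
    if f[2]>3.0: break
    z-=.001
else: raise SystemExit("no contact")
ys=np.arange(-.130,-.0255,.013)
for y in ys[1:]:
    env.servo_line(at(.067,y,z),feed=.06); f=F()-f0; print(round(y,3),round(z,4),f.round(2))
    if f[2]<2.9: z-=.0007
    if f[2]>4.8: z+=.0007
print(sensors.current_position(),at(.067,-.026,z))
env.servo_line(at(.067,-.026,.17),feed=.06)
print(sensors.current_clock())
E
```

```text
f0 [ 0.1  -0.22  0.6 ]
0.139 [-0.25  0.4   0.16] 0.1388
0.138 [-0.07  0.26 -0.06] 0.1379
0.137 [ 0.46  0.29 -0.46] 0.1369
0.136 [-0.27  0.99 -0.58] 0.1359
0.135 [-0.26  0.07 -0.43] 0.1349
0.134 [ 0.34 -0.47 -1.19] 0.1339
0.133 [ 0.2   0.8  -0.19] 0.1329
0.132 [-0.43 -0.01  1.51] 0.1323
0.131 [-0.59  0.66  2.65] 0.1312
0.13 [-0.85  0.12  2.41] 0.1302
0.129 [-1.    0.68  3.43] 0.1291
-0.117 0.129 [0.23 1.94 3.15]
-0.104 0.129 [-0.19  2.37  1.9 ]
-0.091 0.1283 [-0.46  1.85  3.68]
-0.078 0.1283 [-0.97  1.29  4.14]
-0.065 0.1283 [-0.39  1.41  4.04]
-0.052 0.1283 [-1.4   1.34  3.17]
-0.039 0.1283 [-0.98  1.5   3.23]
-0.026 0.1283 [-1.1   1.61  2.98]
[0.63381704 0.04227332 0.12824348] [np.float64(0.6338529638633392), np.float64(0.04141399506180611), 0.1283]
12.3667
```

```bash
python3 - <<'E'
from h import *
cap=np.array([.4985,.0743])-ORG; cx,cy=cap@X-.002,cap@Y; print("cap rack",cx,cy)
env.reach(at(cx,cy,.16),O); env.command_gripper(.068)
f0=F()
env.servo_line(at(cx,cy,.079),feed=.1); print((F()-f0).round(2))
env.servo_line(at(cx,-.026,.079),feed=.05); print((F()-f0).round(2))
env.command_gripper(.042,20); print(sensors.current_opening(),sensors.current_grip_force())
env.command_gripper(.062)
env.servo_line(at(cx,-.026,.16),feed=.12)
env.servo_line(at(cx-.09,-.026,.25),feed=.2)
from scipy.spatial.transform import Rotation as Ro
tp=np.array(sensors.current_position());ro=sensors.current_orientation()
p=cams.capture("wrist");M=np.array(p["mount"]);T=np.eye(4);T[:3,:3]=Ro.from_euler("xyz",ro,degrees=True).as_matrix();T[:3,3]=tp
C=np.linalg.inv(T@M);p["R"]=C[:3,:3];p["t"]=C[:3,3]
save(p,"wrist2.png");w=cloud(p);z=w[...,2]
L=(w[...,:2]-ORG);lx,ly=L@X,L@Y
def comp(m,t,mn=200):
    n,l,s,c=cv2.connectedComponentsWithStats(m.astype(np.uint8))
    for i in range(1,n):
        if s[i,4]>mn:
            P=np.stack([lx[l==i],ly[l==i]],-1)*1000;print(t,s[i],cv2.minAreaRect(P.astype(np.float32)),P.min(0),P.max(0))
comp((z>.018)&(z<.034)&(lx>-.14)&(lx<.0)&(abs(ly)<.1),"cap")
m=(z>.033)&(z<.042)&(lx>.01)&(lx<.05)
comp(m&(ly<.1)&(ly>-.14),"div",60)
print(sensors.current_clock())
E
```

```text
cap rack -0.06920123898192454 0.011308733603563863
[-0.11 -0.25  0.25]
[-0.07  0.29  0.18]
0.04197391627187531 0.37146843038499355
cap [148   9  57   8 297] ((-0.9205363988876343, 77.52656555175781), (40.31209182739258, 1.8058923482894897), 89.97689056396484) [-1.81932801 57.370408  ] [-1.05598323e-02  9.76824858e+01]
cap [ 289   66   52   82 3865] ((-66.72405242919922, -23.635107040405273), (59.26567840576172, 39.965694427490234), 0.3265298008918762) [-96.26196335 -43.73826723] [-37.08513865  -3.61899247]
17.8583
```

View pics/wrist2.png

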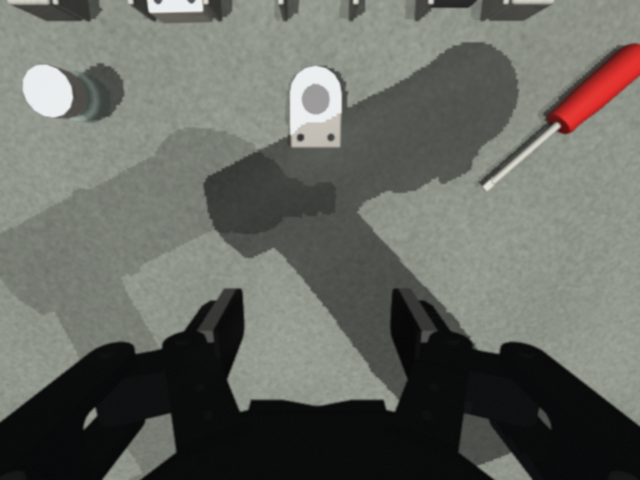

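The cap at (315,107) is now square to the rack. Gap 3, between the dividers at columns 282 and 353, is centred on it to within about 1–2 mm, and there is 4 mm clearance each side. I'll push it home.

```bash
python3 - <<'E'
from h import *
env.command_gripper(.010)
env.servo_line(at(-.14,-.026,.16),feed=.2)
env.servo_line(at(-.14,-.026,.079),feed=.12); env.wait(.2); f0=F()
for x in(-.10,-.08,-.06,-.04,-.025,-.018):
    env.servo_line(at(x,-.026,.079),feed=.06); f=F()-f0; print(x,f.round(2))
    if abs(f[0])>8: raise SystemExit("jam")
x=-.018
while x<-.004:
    x+=.001; env.servo_line(at(x,-.026,.079),feed=.02); f=F()-f0; print(round(x,3),f.round(2),(np.array(sensors.current_position())[:2]-ORG)@X)
    if abs(f[0])>5: break
env.servo_line(at(x-.05,-.026,.079),feed=.1)
env.servo_line(at(x-.05,-.026,.18),feed=.2)
env.servo_line(at(-.10,-.026,.33),feed=.2)
from scipy.spatial.transform import Rotation as Ro
tp=np.array(sensors.current_position());ro=sensors.current_orientation()
p=cams.capture("wrist");M=np.array(p["mount"]);T=np.eye(4);T[:3,:3]=Ro.from_euler("xyz",ro,degrees=True).as_matrix();T[:3,3]=tp
C=np.linalg.inv(T@M);p["R"]=C[:3,:3];p["t"]=C[:3,3]
save(p,"wrist3.png",(60,0,560,240),1.6);w=cloud(p);z=w[...,2]
L=(w[...,:2]-ORG);lx,ly=L@X,L@Y
for t,c in(("cap",-.026),("stored",.078)):
    m=(z>.02)&(z<.031)&(abs(ly-c)<.023)&(lx>-.08)&(lx<.07)
    P=np.stack([lx[m],ly[m]],-1)*1000;print(t,m.sum(),P.min(0),P.max(0),cv2.minAreaRect(P.astype(np.float32)))
print(sensors.current_clock())
E
```

```text
-0.1 [-0.95  0.11  0.85]
-0.08 [-1.33 -0.04  0.03]
-0.06 [-1.13 -0.65  1.09]
-0.04 [-0.77 -0.6   0.62]
-0.025 [-0.97  0.21  0.49]
-0.018 [-1.17 -0.68  0.51]
-0.017 [0.32 0.1  1.  ] -0.017023059054144044
-0.016 [-1.04 -0.39  1.09] -0.016036114101293943
-0.015 [-0.64 -0.84  0.67] -0.014961280219704458
-0.014 [-1.1  -0.11 -0.35] -0.013867112123256965
-0.013 [-0.91 -0.79 -0.11] -0.01283504635676622
-0.012 [ 0.51 -0.6   0.41] -0.011868577348091242
-0.011 [-0.11  0.27  0.61] -0.010863451262002527
-0.01 [-1.68  0.75  0.91] -0.010251470557765272
-0.009 [-5.53  1.62  4.9 ] -0.010061116887829498
cap 2673 [ -0.06986961 -48.86979274] [60.68574446 -3.01201246] ((30.30948829650879, -25.936832427978516), (45.854736328125, 60.757301330566406), 89.98921966552734)
stored 2800 [-1.4035727  56.87918514] [ 60.4871006  100.99936502] ((29.480831146240234, 79.05944061279297), (44.11784362792969, 61.870792388916016), 89.77467346191406)
27.5
```

View pics/wrist3.png

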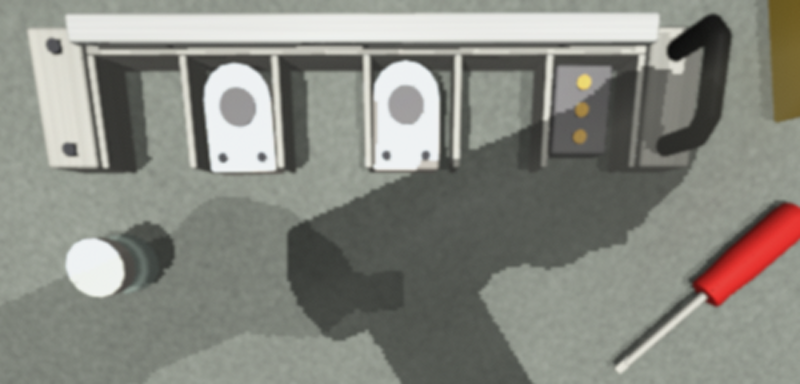

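The crop shows the cap at (405,115) home in the third gap from the black handle, flush with the dividers' front edges. The stored cap at (238,118), the grey block, jar and screwdriver look undisturbed, and the arm is clear.

```bash
python3 -c "
from h import *
print(ticket.hand_in())"
```

```text
the job is handed in; nothing more can be done
None
```

The fingertips ran lightly along the rail from gap 1 and stopped at gap 3; the cap was then pushed fully home there, and the job was handed in at about 27.5 s of the 64 s limit.

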